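Close and latch the hinged clamp ring on a vacuum port

ROBOT

A 6-joint arm with a two-finger parallel gripper is mounted at the origin on the work surface; the furniture and walls round the work are solid. World frame = base frame: x ahead of the robot, y to its left, z up, the work surface at z = 0. Lengths are in mm, angles in degrees, forces in N, time in s.
With the tool pointing down it reaches from about 350 to 850 mm from the base axis. Payload 8.1 kg.
Tool frame: the origin (TCP) lies midway between the tips of the shut fingers; the grasp point (between the pads) lies 19 mm behind it (r.pinch_z is the distance from the TCP to the grasp point, in mm); z points along the fingers, y is the line along which they close (so a half turn about z gives the same grasp; the last joint's range is limited). The gripper opens to 85 mm and grips with 20 to 120 N. Pads are 22 mm wide; open, the fingers measure 114 mm over their backs; the gripper's body (76 mm by 85 mm) begins 54 mm behind the grasp point. The pads swing forward as they close: fully open they stand 13 mm farther back than shut.
Start: joints at [65.294, 7.471, 85.268, -0, 87.261, -4.893], TCP at [203.348, 564.495, 231.292] pointing down, gripper open.
Joint ranges: [-169.43, 169.43], [-51.17, 129.36], [1.28, 143.12], [-76.62, 256.62], [0, 156.53], [-152.29, 152.29]. Speed limits (degrees/s): [136.94, 136.94, 159.86, 180, 180, 180].

INTERFACE

Orientations are given as [roll, pitch, yaw] about the fixed x, y, z axes, in that order (R = Rz(yaw) Ry(pitch) Rx(roll)).
In Python, from bench import sensors, optics, job, r gives the robot as it stands.
- The arm moves only by the tool play_rows, never from a script. Its argument "motion" is a list that holds one entry, the list of rows, each a list of 6 numbers: the shift along the tool's x, y, z in cm, then the turn, a rotation vector about the tool's x, y, z in degrees. In form: [[[x, y, z, ax, ay, az], ...]]. A call has 1 to 5 rows; each row is the pose to reach, as a shift and turn from the pose commanded when the call began, along the tool's axes at that moment; what a row does not reach only later rows make up. A row lasts 1/10 s, in which the tool goes at most 50 mm and 8.59 degrees, less where a joint would pass 70% of its speed; a pose out of reach is approached as far as the arm can. A call with a gripper value outside its range is refused whole. "jaw" is the opening, from 0 (shut) to 1 (fully open), set as the call begins (left out, the last holds). The fingers move at their own pace and stop on an object; "squeeze" is the grip in N (left out, the last holds). Time passes only in rows, so rows that repeat a pose let the fingers close. It gives the time, the measured TCP pose, the force, the opening and the grip force at its end, in the units of the state.
- sensors.sense(): the state, without advancing time (a new reading comes with each control period).
- optics.snapshot(name): name is "scene" or "side" or "wrist"; returns a dict with "pixels" (480x640x3 uint8, red, green, blue), "mtx" (3x3 intrinsics, pixels), "R" (3x3) and "t" (3): a world point X has camera coordinates R X + t; the wrist camera has in their place "T_tool_cam" (4x4, takes a point from camera to tool coordinates, whose origin is the TCP and whose axes are the flange's). Camera axes: x right, y down, z forward; pixel columns grow to the right and rows downward; lengths in mm; the calibration is good to about 2 mm. A picture is of the moment at which its call begins: read the wrist's pose just before it. There is no depth.
- job.hand_in(): hands the job in; it is judged then, once.
The state is a dict: "time": time; "joint_pos": joint angles; "qd": joint speeds; "joint_efforts": joint torques, N m; "tool_pos": TCP position; "tcp_rot": TCP orientation; "ft_force": force on the tool from outside, world axes, zero at the start; "wrist_torque": the same for the moment, N m; "finger_gap": finger opening in mm; "grip_force": force on a finger pad.
Only numpy, scipy, OpenCV 4.12 (cv2) and the standard library are available. Lean on these libraries where they do the work, as an engineer would, in place of code of your own. Each camera call takes 0.05 s, during which the arm holds its last target. There are 200 camera calls.

TASK

A flanged gauge head stands on the flange of the small vacuum port. Swing the open half of the hinged clamp ring round the two flanges by its upright post until it meets the sprung stop, then take the cam lever by its post and turn the hook over the ring's pin until it bites firmly: about 10 N of push at the lever's post, since the tight position differs each time. Do not ram the stop or overtighten the hook (both stand about 35 N); let go with the clamp holding itself shut, the gauge head still seated upright, and the vial, nut and jar nearby not moved.

Things in the scene. Friction and masses are not known exactly. Their poses are not given: they have to be found in the camera images.
- port: fixed clamp station: base plate 120x180x10 mm, upright port tube with a flange 64 mm across (top 60 mm up) and the fixed half of an aluminium clamp ring (84 mm across, 47 to 77 mm up). Origin: tube axis, underside of plate; z up; x from the open side, where the other half swings, to the fixed half; y from the ring's hinge to its latch.
- flange_center (a point): centre of the port's flange top, where the gauge head stands, 60 mm above the bench
- head_center (a point): loose steel gauge head standing on the port (need not be handled): flange 64 mm across, 8 mm thick, 26 mm stem, its 6 mm spigot in the bore with 1.5 mm or more play; top 120 mm above the bench. Point: on its axis, 25 mm above its flange's underside; z along its axis. The closed ring's lips reach over its flange.
- ring_hinge (a point): on the vertical axis about which the moving half of the ring swings: 45 mm to the -y side of the tube's axis in the port's frame, 62 mm above the bench
- ring (a joint): angle (rad) of the ring's moving half: 0 = halves face to face, larger = more open; starts 0.55 to 0.95. Closing turns it clockwise from above. Stiff (2 to 4 N at the post); stays where left. It meets the sprung stop between 0.02 and 0.10 rad, set differently each time by an unlisted stop screw, so it must be felt; beyond that it yields 35 N per mm.
- ring_post (a point): the ring's handle: an upright round black post, 14 mm across, from 52 to 112 mm above the bench; this point is on its axis, 98 mm above the bench. It moves with the ring, 97 mm from the hinge axis; at ring = 0 it lies 50 mm to -x and 38 mm to +y of the tube's axis in the port's frame.
- pin_top (a point): top of the steel pin (8 mm across, 92 mm above the bench) on the moving half's lug, which the cam hook pulls on; 119 mm from the hinge axis; at ring = 0 it lies 29 mm to -x of the cam pivot
- cam_pivot (a point): on the vertical axis of the cam hook: 16 mm to +x and 74 mm to +y of the tube's axis in the port's frame, 85 mm above the bench
- hook (a joint): angle (rad) of cam hook and lever: 0 = open, larger = turned anticlockwise from above, over the pin; starts 0 to 0.15, end 1.85. The flat C, 80 to 90 mm up, has a spiral inside (radius 47 mm at the mouth, 33 at the root) that draws the pin in and holds by friction where left. It takes in the pin only if the ring is at the sprung stop; it gets tight somewhere from 0.7 to 1.75 rad.
- lever_post (a point): the lever's handle: upright round black post, 14 mm across, 88 to 122 mm above the bench; point on its axis, 106 mm up, 75 mm from the cam pivot; at hook = 0 it lies 25 degrees anticlockwise from the port's x axis. Free it needs 1 to 4 N; biting, the push rises 0.2 to 1 N per mm; 10 N gives 9 to 32 N on the pin (5 to 38 is right).
- vial_a_center (a point): bystander: tan vial with a black cap, 27 mm across, 66 mm high, standing on the bench beside the clamp; point at its centre, half-way up
- nut_a_center (a point): bystander: brass union nut, 22 mm across, 12 mm high, lying on the bench; point at its centre
- jar_a_center (a point): bystander: clear sample jar with a dark foot, 66 mm across, 92 mm high, standing on the bench beyond the latch side; point at its centre, half-way up
There are look-alikes about, which are no part of the job. Leave any red look-alike of the part that bears head_center alone.

How it is judged:
By the outcome, as a careful person would: the job done as asked, in the order asked, and still so for the second after the job is handed in, with the robot touching nothing.
It also fails if it takes over 72 s, if anything falls off the work surface, if the arm or the gripper's body presses on something with over 40 N, if the wrist force passes 120 N, or if a joint passes its speed limit or range.

## Working session

There is one attempt and no reset: what is moved stays moved. The work goes in short steps, Python scripts to look and compute and a tool call to move; the robot and the scene stay as the last step left them, time stands still between calls to the robot, and variables do not carry over. Pictures are saved under pics/ and viewed, at most 10 in all, crops included, and the job is handed in when it is done.

Besides the shell and the picture viewer there is one more tool, called after "Emit:" in YAML: its name, and indented under it one key for each argument. play_rows: Moves the arm, as the interface text tells. Its arguments: {"type":"object","properties":{"motion":{"type":"array","items":{"type":"array","items":{"type":"array","items":{"type":"number"}}}},"jaw":{"type":"number"},"squeeze":{"type":"number"}},"required":["motion"]}

```bash
ls; mkdir -p pics
python3 - <<'E'
from bench import sensors, optics, job, r
import cv2,numpy as np
print(sensors.sense(), r.pinch_z)
np.set_printoptions(precision=4,suppress=True)
for n in("scene","side"):
    s=optics.snapshot(n); cv2.imwrite(f"pics/{n}0.png",s["pixels"][:,:,::-1]); print(n,s["mtx"],s["R"],s["t"])
    np.savez(f"{n}.npz",**s)
E
```

```text
pics
{'time': 0.0, 'joint_pos': array([ 6.52926364e+01,  7.51676574e+00,  8.53310174e+01, -2.79526199e-04,
        8.72626129e+01, -4.89292128e+00]), 'qd': array([ 0.06781689,  0.00937034, -0.0160926 ,  0.04076581,  0.04766668,
        0.01969493]), 'joint_efforts': array([ 4.91608171e-04, -5.69427788e+01, -5.00535321e+01, -1.64412068e-04,
        1.54514064e-02, -2.07123854e-06]), 'tool_pos': array([203.12437853, 563.96313309, 230.21051269]), 'tcp_rot': array([-1.79889982e+02, -9.13792761e-03,  1.60185563e+02]), 'ft_force': array([-0.19328154, -0.06443026, -0.51558615]), 'wrist_torque': array([ 0.03481384, -0.01868774, -0.03732156]), 'grip_force': 0.0, 'finger_gap': 85.36555392822288} 18.700000000000003
scene [[463.7368   0.     316.5253]
 [  0.     463.7368 243.3382]
 [  0.       0.       1.    ]] [[ 0.9153 -0.4021  0.0221]
 [-0.2668 -0.6466 -0.7147]
 [ 0.3016  0.6483 -0.6991]] [-573.6482  175.2729  814.1536]
side [[516.4986   0.     326.7359]
 [  0.     516.4986 245.1649]
 [  0.       0.       1.    ]] [[-0.9975 -0.071  -0.002 ]
 [-0.0479  0.6939 -0.7185]
 [ 0.0524 -0.7166 -0.6955]] [587.0874 135.4819 834.4313]
```

View pics/scene0.png

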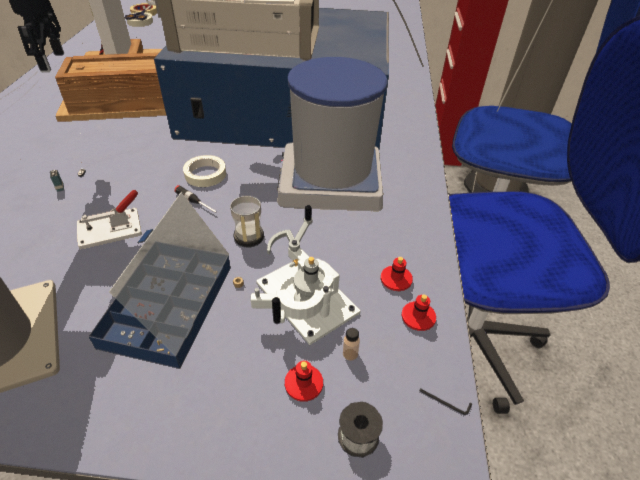

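View pics/side0.png

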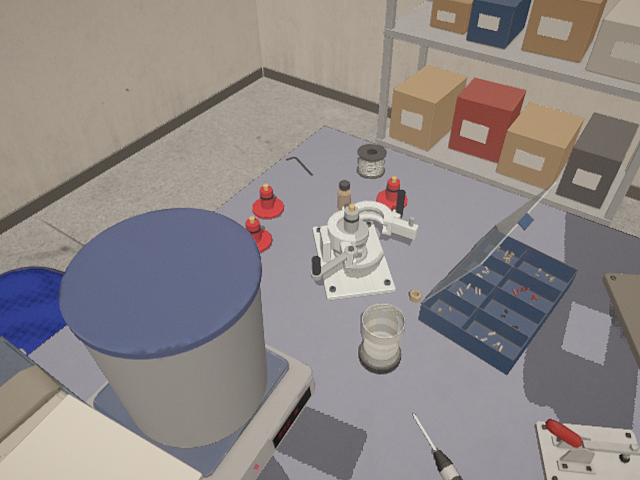

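Scene: the port is at about (310,285), black ring post at (276,310), lever post at (308,213), vial (351,343), nut (238,282), jar (248,220). The red heads at (304,380), (420,313) and (398,275) are look-alikes. In the side view the ring post is at (401,203) and the lever post at (317,265). Next is one close crop of both.

Run:
```python
import cv2,numpy as np
a=cv2.imread("pics/scene0.png")[195:345,240:370];b=cv2.imread("pics/side0.png")[165:315,300:430]
f=lambda i:cv2.resize(i,None,fx=3,fy=3,interpolation=cv2.INTER_CUBIC)
cv2.imwrite("pics/crop1.png",np.hstack([f(a),f(b)]))
```

```text
(no output)
```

View pics/crop1.png

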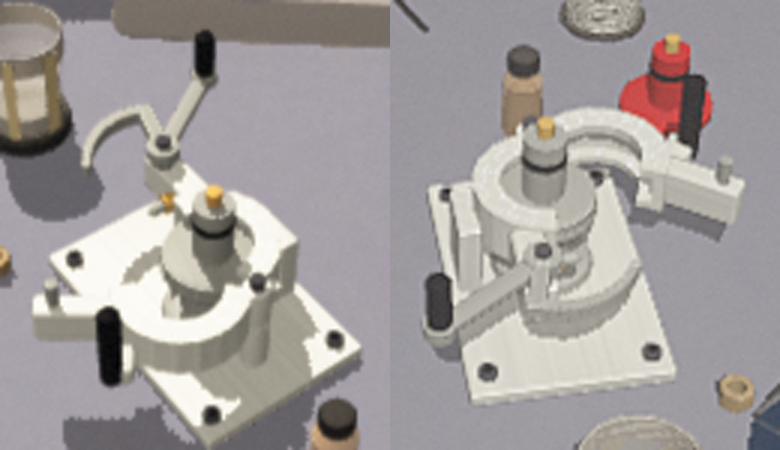

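The crop confirms the choice. In the left half (scene) are the ring post top (109,312), pin (51,284), cam screw (162,143), lever post top (205,36) and gold head tip (213,190). In the right half (side) the same points are at (693,80), (724,162), (542,250), (438,280) and (546,122). I'll fit the port pose from these.

```bash
cat > fit.py <<'E'
import cv2,numpy as np
from scipy.optimize import least_squares
np.set_printoptions(precision=2,suppress=True)
C={n:dict(np.load(n+".npz")) for n in("scene","side")}
A=lambda u,v:(240+u/3,195+v/3)
B=lambda u,v:(300+(u-390)/3,165+v/3)
O={"post":(A(109,314),B(693,80),112),"pin":(A(51,284),B(724,162),92),"cam":(A(162,143),B(542,250),None),
"lev":(A(205,36),B(438,280),122),"head":(A(213,190),B(546,122),120)}
def proj(n,X):
    c=C[n];p=c["mtx"]@(c["R"]@X+c["t"]);return p[:2]/p[2]
P=[C[n]["mtx"]@np.c_[C[n]["R"],C[n]["t"]] for n in C]
for k,(a,b,z) in O.items():
    x=cv2.triangulatePoints(*P,np.array(a),np.array(b)).ravel();x=x[:3]/x[3];print(k,x,z)
def rot(a):return np.array([[np.cos(a),-np.sin(a)],[np.sin(a),np.cos(a)]])
def model(p):
    o=p[:2];W=lambda v,z:np.r_[o+rot(p[2])@np.array(v),z]
    h=np.array([0,-45.]);R=rot(p[3])  # opening = anticlockwise
    return {"post":W(h+R@(np.array([-50,38.])-h),112),"pin":W(h+R@(np.array([-13,74.])-h),92),
     "cam":W([16,74],p[5]),"lev":W(np.array([16,74])+75*np.array([np.cos(p[4]+.4363),np.sin(p[4]+.4363)]),122),
     "head":W([0,0],120),"hinge":W(h,62),"c":W([0,0],60)}
def res(p):
    M=model(p);return np.concatenate([np.r_[proj("scene",M[k])-O[k][0],proj("side",M[k])-O[k][1]] for k in O])
if __name__=="__main__":
    best=min((least_squares(res,[500,450,y,.75,.07,93]) for y in np.arange(-3,3.2,.5)),key=lambda s:s.cost)
    p=best.x;print(p,np.degrees(p[2]),"cost",best.cost);print(best.fun)
    for k,v in model(p).items():print(k,v)
    np.save("p.npy",p)
E
python3 fit.py
```

```text
post [ 469.86 -186.43  109.46] 112
pin [ 451.65 -137.31   89.04] 92
cam [553.31 -55.62  90.8 ] None
lev [605.19  -0.86 119.84] 122
head [ 555.25 -130.45  118.88] 120
[ 555.2  -130.7     0.24    0.91    0.14   90.89] 13.567270131619782 cost 4.133306498561295
[-0.53 -0.94  0.09 -1.12 -0.23 -0.88 -0.13 -1.53 -0.07 -0.26 -0.06  0.22
 -0.55 -0.83 -0.12 -0.89 -0.32 -0.23 -0.25 -0.71]
post [ 469.59 -186.27  112.  ]
pin [ 451.8  -137.81   92.  ]
cam [553.4  -55.01  90.89]
lev [604.82  -0.41 122.  ]
head [ 555.2 -130.7  120. ]
hinge [ 565.76 -174.44   62.  ]
c [ 555.2 -130.7   60. ]
```

The fit is within about 1 px and agrees with all the given heights and radii. Before routing I'll locate the obstacles: red heads, vial, jar, nut and the balance with its can.

Run:
```python
from fit import *
def ray(n,uv,z):
    c=C[n];d=c["R"].T@np.linalg.inv(c["mtx"])@np.r_[uv,1];o=-c["R"].T@c["t"];return (o+d*(z-o[2])/d[2])
tri=lambda a,b:(lambda x:x[:3]/x[3])(cv2.triangulatePoints(*P,np.array(a,float),np.array(b,float)).ravel())
print("vial cap",tri((352,331),(344.5,183)),"jar top",tri((246,203),(383,318)),"nut",tri((238,282),(416,295)))
print("redA tip",tri((304,365),(393,180)),"redB",tri((424,297),(265.5,187)),"redC",tri((400,260),(253,220)))
print("can base corners",ray("scene",(281,200),0),ray("scene",(382,203),0),ray("side",(310,375),0))
print("can top",tri((337,77),(155,285)))
p=np.load("p.npy")
for th in(p[3],.6,.3,.12,.05,0):
    q=p.copy();q[3]=th;m=model(q)["post"];a=p[2]+.541+th;print("ring",th,m,np.degrees(a),"tcp",m[:2]-18*np.array([np.cos(a),np.sin(a)]))
for h in(p[4],.5,.7,1,1.4,1.75):
    q=p.copy();q[4]=h;m=model(q)["lev"];a=p[2]+.4363+h+np.pi/2;print("hook",h,m,np.degrees(a),"tcp",m[:2]-18*np.array([np.cos(a),np.sin(a)]))
```

```text
post [ 469.86 -186.43  109.46] 112
pin [ 451.65 -137.31   89.04] 92
cam [553.31 -55.62  90.8 ] None
lev [605.19  -0.86 119.84] 122
head [ 555.25 -130.45  118.88] 120
vial cap [ 573.05 -263.26   65.27] jar top [502.86  86.66  95.19] nut [439.63 -36.19   6.49]
redA tip [ 477.26 -287.52   59.02] redB [ 726.44 -245.87   61.1 ] redC [ 734.51 -149.26   59.95]
can base corners [612.27 179.62   0.  ] [832.83  77.5    0.  ] [604.7  127.22   0.  ]
can top [754.42 199.93 273.88]
ring 0.914152947793477 [ 469.59 -186.27  112.  ] 96.94139258620665 tcp [ 471.76 -204.14]
ring 0.6 [ 470.64 -155.97  112.  ] 78.94175455604672 tcp [ 467.19 -173.64]
ring 0.3 [ 480.35 -128.69  112.  ] 61.75302070212202 tcp [ 471.83 -144.54]
ring 0.12 [ 489.92 -114.14  112.  ] 51.4397803897672 tcp [ 478.7  -128.21]
ring 0.05 [ 494.32 -108.98  112.  ] 47.42907582385144 tcp [ 482.15 -122.23]
ring 0 [ 497.69 -105.49  112.  ] 44.56428684819732 tcp [ 484.86 -118.12]
hook 0.14228408305596354 [604.82  -0.41 122.  ] 136.7176961841732 tcp [617.92 -12.75]
hook 0.5 [582.45  14.13 122.  ] 157.21330848971874 tcp [599.04   7.16]
hook 0.7 [568.13  18.53 122.  ] 168.67246439233523 tcp [585.78  14.99]
hook 1 [545.74  19.6  122.  ] 185.8611982462599 tcp [563.65  21.43]
hook 1.4 [517.29  10.72 122.  ] 208.77951005149285 tcp [533.07  19.39]
hook 1.75 [496.94  -5.64 122.  ] 228.83303288107166 tcp [508.79   7.91]
```

Route is clear at z 231. The red head at (477,-288) and vial at (573,-263) are both low. I'll shut the fingers and go to just −y of the ring post.

Emit:
play_rows:
  motion:
    - [[-3.1,-3.9,0,0,0,0],[-6.2,-7.8,0,0,0,0],[-9.3,-11.7,0,0,0,0],[-12.4,-15.6,0,0,0,0],[-15.5,-19.5,0,0,0,0]]
  jaw: 0
  squeeze: 60

```text
time: 0.6
tool_pos: [283.0, 326.6, 230.7]
tcp_rot: [-180.0, -0.0, 160.2]
ft_force: [1.1, 0.9, 0.4]
finger_gap: 12.2
grip_force: 0.0
```

Emit:
play_rows:
  motion:
    - [[-3.1,-3.9,0,0,0,0],[-6.2,-7.8,0,0,0,0],[-9.3,-11.7,0,0,0,0],[-12.4,-15.6,0,0,0,0],[-15.5,-19.5,0,0,0,0]]

```text
time: 1.1
tool_pos: [362.8, 90.6, 231.2]
tcp_rot: [180.0, 0.0, 160.2]
ft_force: [1.4, 0.2, -0.4]
finger_gap: 0.2
grip_force: 0.0
```

Emit:
play_rows:
  motion:
    - [[-3.1,-3.9,0,0,0,0],[-6.2,-7.8,0,0,0,0],[-9.3,-11.7,0,0,0,0],[-12.4,-15.6,0,0,0,0],[-15.5,-19.5,0,0,0,0]]

```text
time: 1.6
tool_pos: [442.6, -145.7, 231.0]
tcp_rot: [180.0, -0.0, 160.2]
ft_force: [0.8, 0.8, 0.9]
finger_gap: 0.2
grip_force: 0.0
```

Emit:
play_rows:
  motion:
    - [[-2.8,-3.3,0,0,0,8],[-5.6,-6.6,0,0,0,16],[-5.6,-6.6,0,0,0,24],[-5.6,-6.6,0,0,0,32],[-5.6,-6.6,0,0,0,40]]

```text
time: 2.1
tool_pos: [472.5, -224.9, 230.4]
tcp_rot: [-180.0, -0.1, 119.8]
ft_force: [0.1, 0.1, 0.6]
finger_gap: 0.2
grip_force: 0.0
```

Emit:
play_rows:
  motion:
    - [[0,0,0,0,0,8],[0,0,0,0,0,16],[0,0,0,0,0,23.2],[0,0,0,0,0,23.2],[0,0,0,0,0,23.2]]

```text
time: 2.6
tool_pos: [472.7, -224.5, 231.0]
tcp_rot: [-180.0, -0.0, 97.2]
ft_force: [-0.4, 0.3, -0.1]
finger_gap: -0.0
grip_force: 0.0
```

Emit:
play_rows:
  motion:
    - [[0,0,4,0,0,0],[0,0,8,0,0,0],[0,0,12,0,0,0],[0,0,14.5,0,0,0],[0,0,14.5,0,0,0]]

```text
time: 3.1
tool_pos: [469.6, -222.6, 81.7]
tcp_rot: [-179.6, -0.3, 97.2]
ft_force: [-0.7, -1.1, 0.5]
finger_gap: 0.0
grip_force: 0.0
```

```bash
cat > look.py <<'E'
import sys,cv2,numpy as np
from bench import sensors, optics
f=lambda i:cv2.resize(i,None,fx=3,fy=3,interpolation=cv2.INTER_CUBIC)
a=optics.snapshot("scene")["pixels"][195:345,240:370,::-1];b=optics.snapshot("side")["pixels"][165:315,300:430,::-1]
cv2.imwrite(sys.argv[1],np.hstack([f(a),f(b)]))
E
python3 look.py pics/c2.png
```

```text
(no output)
```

View pics/c2.png

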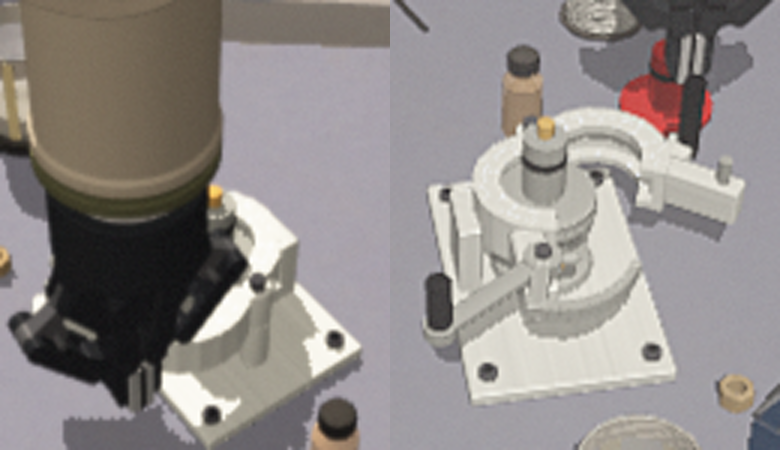

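The fingers stand behind the ring post on its −y side and are lined up with it (right half, about (690,60) against post top (693,80)). Nothing has been touched. I'll plan the push arc in tool axes.

```bash
cat > plan.py <<'E'
from fit import *
p=np.load("p.npy")
def ringpose(th,d=18):
    q=p.copy();q[3]=th;m=model(q)["post"];a=p[2]+.541+th;return np.r_[m[:2]-d*np.array([np.cos(a),np.sin(a)]),np.degrees(a)]
def levpose(h,d=18,flip=1):
    q=p.copy();q[4]=h;m=model(q)["lev"];a=p[2]+.4363+h+np.pi/2;return np.r_[m[:2]-d*np.array([np.cos(a),np.sin(a)]),np.degrees(a)-180*flip]
def rows(cur,targets,n=5):
    for i in range(0,len(targets),n):
        y=np.radians(cur[2]);ax=np.array([np.cos(y),np.sin(y)]);ay=np.array([np.sin(y),-np.cos(y)])
        print([[round(float((t[:2]-cur[:2])@ax/10),2),round(float((t[:2]-cur[:2])@ay/10),2),0,0,0,round(float(cur[2]-t[2]),1)] for t in targets[i:i+n]],"->",targets[min(i+n,len(targets))-1])
        cur=targets[min(i+n,len(targets))-1]
E
python3 - <<'E' | tail -n +6
from plan import *
from bench import sensors
s=sensors.sense();print("",s["tool_pos"],s["tcp_rot"],s["ft_force"],s["joint_pos"])
cur=np.r_[s["tool_pos"][:2],s["tcp_rot"][2]]
rows(cur,[ringpose(.91,28),ringpose(.91,22)]+[ringpose(t) for t in np.arange(.90,.115,-.05)])
E
```

```text
[ 472.79 -224.52   86.65] [-179.97   -0.02   97.09] [-0.24 -0.07  0.76] [-31.02   2.57 106.09  -0.    71.38 -38.11]
[[1.08, 0.14, 0, 0, 0, 0.4], [1.68, 0.14, 0, 0, 0, 0.4], [2.17, 0.13, 0, 0, 0, 1.0], [2.66, 0.06, 0, 0, 0, 3.8], [3.15, 0.01, 0, 0, 0, 6.7]] -> [ 468.99 -193.24   90.4 ]
[[0.49, -0.08, 0, 0, 0, 2.9], [0.98, -0.13, 0, 0, 0, 5.7], [1.47, -0.16, 0, 0, 0, 8.6], [1.96, -0.17, 0, 0, 0, 11.5], [2.45, -0.15, 0, 0, 0, 14.3]] -> [ 467.35 -168.71   76.08]
[[0.49, -0.08, 0, 0, 0, 2.9], [0.98, -0.13, 0, 0, 0, 5.7], [1.47, -0.16, 0, 0, 0, 8.6], [1.96, -0.17, 0, 0, 0, 11.5], [2.45, -0.15, 0, 0, 0, 14.3]] -> [ 471.83 -144.54   61.75]
[[0.49, -0.08, 0, 0, 0, 2.9], [0.98, -0.13, 0, 0, 0, 5.7], [1.47, -0.16, 0, 0, 0, 8.6]] -> [ 477.35 -130.84   53.16]
```

Emit:
play_rows:
  motion:
    - [[1.1,0.15,0,0,0,0.4],[1.7,0.14,0,0,0,0.4],[2.2,0.13,0,0,0,1.0],[2.65,0.06,0,0,0,3.8],[3.15,0.01,0,0,0,6.7]]

```text
time: 3.7
tool_pos: [470.0, -193.5, 87.8]
tcp_rot: [179.9, 0.1, 90.2]
ft_force: [0.4, -2.4, 1.4]
finger_gap: -0.0
grip_force: 1.0
```

Emit:
play_rows:
  motion:
    - [[0.49,-0.08,0,0,0,2.9],[0.98,-0.13,0,0,0,5.7],[1.47,-0.16,0,0,0,8.6],[1.96,-0.17,0,0,0,11.5],[2.45,-0.15,0,0,0,14.3]]

```text
time: 4.2
tool_pos: [468.2, -169.0, 87.6]
tcp_rot: [179.9, 0.1, 75.9]
ft_force: [0.2, -2.5, 1.4]
finger_gap: -0.0
grip_force: 1.0
```

Pushing the ring at about 2.5 N. Continuing along the arc.

Emit:
play_rows:
  motion:
    - [[0.49,-0.08,0,0,0,2.9],[0.98,-0.13,0,0,0,5.7],[1.47,-0.16,0,0,0,8.6],[1.96,-0.17,0,0,0,11.5],[2.45,-0.15,0,0,0,14.3]]

```text
time: 4.7
tool_pos: [472.6, -144.7, 87.5]
tcp_rot: [179.9, 0.0, 61.6]
ft_force: [-0.2, -2.2, 1.3]
finger_gap: -0.2
grip_force: 1.0
```

Emit:
play_rows:
  motion:
    - [[0.25,-0.04,0,0,0,1.4],[0.49,-0.08,0,0,0,2.9],[0.73,-0.11,0,0,0,4.3],[0.98,-0.13,0,0,0,5.7],[1.23,-0.15,0,0,0,7.2]]

```text
time: 5.2
tool_pos: [476.6, -133.0, 86.5]
tcp_rot: [180.0, 0.0, 54.4]
ft_force: [-0.3, -1.3, 1.3]
finger_gap: 0.1
grip_force: 0.9
```

```bash
python3 - <<'E' | tail -n +6
from plan import *
from bench import sensors
s=sensors.sense();print("",s["tool_pos"],s["tcp_rot"],s["ft_force"])
for t in(.2,.175,.15,.12,.1):print(t,ringpose(t))
rows(ringpose(.175),[ringpose(t) for t in np.arange(.165,.12,-.01)])
E
```

```text
[ 476.57 -133.02   86.48] [179.99   0.01  54.4 ] [-0.3  -1.33  1.27]
0.2 [ 475.28 -135.32   56.02]
0.175 [ 476.29 -133.07   54.59]
0.15 [ 477.35 -130.84   53.16]
0.12 [ 478.7  -128.21   51.44]
0.1 [ 479.64 -126.48   50.29]
[[0.1, -0.02, 0, 0, 0, 0.6], [0.19, -0.03, 0, 0, 0, 1.1], [0.29, -0.05, 0, 0, 0, 1.7], [0.39, -0.06, 0, 0, 0, 2.3], [0.49, -0.08, 0, 0, 0, 2.9]] -> [ 478.47 -128.65   51.73]
```

Emit:
play_rows:
  motion:
    - [[0.05,0,0,0,0,0.3],[0.1,-0.01,0,0,0,0.5],[0.15,-0.02,0,0,0,0.8],[0.2,-0.03,0,0,0,1.1],[0.2,-0.03,0,0,0,1.1]]

```text
time: 5.7
tool_pos: [477.4, -131.3, 86.2]
tcp_rot: [-180.0, -0.0, 53.4]
ft_force: [0.0, -1.4, 0.3]
finger_gap: 0.1
grip_force: 0.6
```

Emit:
play_rows:
  motion:
    - [[0.03,0,0,0,0,0.2],[0.06,-0.01,0,0,0,0.3],[0.09,-0.01,0,0,0,0.5],[0.09,-0.01,0,0,0,0.5],[0.09,-0.01,0,0,0,0.5]]

```text
time: 6.2
tool_pos: [477.8, -130.5, 86.2]
tcp_rot: [-180.0, 0.0, 52.9]
ft_force: [-1.8, -0.6, 0.6]
finger_gap: -0.1
grip_force: 0.7
```

Emit:
play_rows:
  motion:
    - [[0.03,0,0,0,0,0.2],[0.05,-0.01,0,0,0,0.3],[0.07,-0.01,0,0,0,0.4],[0.07,-0.01,0,0,0,0.4]]

```text
time: 6.6
tool_pos: [478.2, -129.9, 86.3]
tcp_rot: [-180.0, 0.0, 52.5]
ft_force: [-1.6, -1.0, 0.9]
finger_gap: -0.3
grip_force: 0.7
```

Emit:
play_rows:
  motion:
    - [[0.03,0,0,0,0,0.2],[0.05,-0.01,0,0,0,0.3],[0.07,-0.01,0,0,0,0.4],[0.07,-0.01,0,0,0,0.4]]

```text
time: 7.0
tool_pos: [478.5, -129.2, 86.2]
tcp_rot: [-180.0, 0.0, 52.1]
ft_force: [-2.0, -0.5, 1.1]
finger_gap: -0.0
grip_force: 0.7
```

Emit:
play_rows:
  motion:
    - [[0.03,0,0,0,0,0.2],[0.05,-0.01,0,0,0,0.3],[0.07,-0.01,0,0,0,0.4],[0.07,-0.01,0,0,0,0.4]]

```text
time: 7.4
tool_pos: [478.9, -128.6, 86.2]
tcp_rot: [-180.0, 0.0, 51.7]
ft_force: [-1.9, -0.6, 0.2]
finger_gap: -0.1
grip_force: 0.7
```

Emit:
play_rows:
  motion:
    - [[0.03,0,0,0,0,0.2],[0.05,-0.01,0,0,0,0.3],[0.07,-0.01,0,0,0,0.4],[0.07,-0.01,0,0,0,0.4]]

```text
time: 7.8
tool_pos: [479.2, -128.0, 86.2]
tcp_rot: [-180.0, 0.0, 51.3]
ft_force: [-1.6, -0.6, 0.5]
finger_gap: 0.1
grip_force: 0.7
```

Emit:
play_rows:
  motion:
    - [[0.03,0,0,0,0,0.2],[0.05,-0.01,0,0,0,0.3],[0.07,-0.01,0,0,0,0.4],[0.07,-0.01,0,0,0,0.4]]

```text
time: 8.2
tool_pos: [479.6, -127.4, 86.3]
tcp_rot: [-180.0, -0.0, 50.9]
ft_force: [-2.2, 0.1, -0.8]
finger_gap: 0.2
grip_force: 0.7
```

Emit:
play_rows:
  motion:
    - [[0.03,0,0,0,0,0.2],[0.05,-0.01,0,0,0,0.3],[0.07,-0.01,0,0,0,0.4],[0.07,-0.01,0,0,0,0.4]]

```text
time: 8.6
tool_pos: [480.0, -126.8, 86.3]
tcp_rot: [-180.0, -0.0, 50.5]
ft_force: [-2.5, -0.4, -0.9]
finger_gap: -0.0
grip_force: 0.7
```

Emit:
play_rows:
  motion:
    - [[0.03,0,0,0,0,0.2],[0.05,-0.01,0,0,0,0.3],[0.07,-0.01,0,0,0,0.4],[0.07,-0.01,0,0,0,0.4]]

```text
time: 9.0
tool_pos: [480.3, -126.2, 86.3]
tcp_rot: [-180.0, 0.0, 50.1]
ft_force: [-2.7, -0.5, -0.2]
finger_gap: -0.2
grip_force: 0.7
```

Emit:
play_rows:
  motion:
    - [[0.03,0,0,0,0,0.2],[0.05,-0.01,0,0,0,0.3],[0.07,-0.01,0,0,0,0.4],[0.07,-0.01,0,0,0,0.4]]

```text
time: 9.4
tool_pos: [480.8, -125.6, 86.3]
tcp_rot: [180.0, -0.0, 49.7]
ft_force: [-2.1, -1.3, -0.5]
finger_gap: 0.2
grip_force: 0.7
```

Emit:
play_rows:
  motion:
    - [[0.03,0,0,0,0,0.2],[0.05,-0.01,0,0,0,0.3],[0.07,-0.01,0,0,0,0.4],[0.07,-0.01,0,0,0,0.4]]

```text
time: 9.8
tool_pos: [481.1, -125.0, 86.3]
tcp_rot: [-180.0, 0.0, 49.3]
ft_force: [-2.1, 0.2, -0.1]
finger_gap: -0.3
grip_force: 0.7
```

Emit:
play_rows:
  motion:
    - [[0.03,0,0,0,0,0.2],[0.05,-0.01,0,0,0,0.3],[0.07,-0.01,0,0,0,0.4],[0.07,-0.01,0,0,0,0.4]]

```text
time: 10.2
tool_pos: [481.5, -124.4, 86.3]
tcp_rot: [180.0, -0.0, 48.9]
ft_force: [-2.3, -0.6, -1.2]
finger_gap: -0.1
grip_force: 0.7
```

Emit:
play_rows:
  motion:
    - [[0.03,0,0,0,0,0.2],[0.05,-0.01,0,0,0,0.3],[0.07,-0.01,0,0,0,0.4],[0.07,-0.01,0,0,0,0.4]]

```text
time: 10.6
tool_pos: [481.9, -123.8, 86.3]
tcp_rot: [180.0, -0.0, 48.5]
ft_force: [-2.2, -0.8, -0.4]
finger_gap: 0.2
grip_force: 0.7
```

Emit:
play_rows:
  motion:
    - [[0.03,0,0,0,0,0.2],[0.05,-0.01,0,0,0,0.3],[0.07,-0.01,0,0,0,0.4],[0.07,-0.01,0,0,0,0.4]]

```text
time: 11.0
tool_pos: [482.3, -123.3, 86.3]
tcp_rot: [180.0, -0.0, 48.1]
ft_force: [-1.9, -0.4, 0.1]
finger_gap: -0.1
grip_force: 0.7
```

Emit:
play_rows:
  motion:
    - [[0.03,0,0,0,0,0.2],[0.05,-0.01,0,0,0,0.3],[0.07,-0.01,0,0,0,0.4],[0.07,-0.01,0,0,0,0.4]]

```text
time: 11.4
tool_pos: [482.7, -122.6, 86.3]
tcp_rot: [180.0, -0.0, 47.7]
ft_force: [-2.5, -0.5, -0.0]
finger_gap: 0.2
grip_force: 0.7
```

Emit:
play_rows:
  motion:
    - [[0.03,0,0,0,0,0.2],[0.05,-0.01,0,0,0,0.3],[0.07,-0.01,0,0,0,0.4],[0.07,-0.01,0,0,0,0.4]]

```text
time: 11.8
tool_pos: [483.1, -122.1, 86.3]
tcp_rot: [-180.0, -0.0, 47.3]
ft_force: [-1.6, -0.3, -0.6]
finger_gap: -0.3
grip_force: 0.7
```

Emit:
play_rows:
  motion:
    - [[0.03,0,0,0,0,0.2],[0.05,-0.01,0,0,0,0.3],[0.07,-0.01,0,0,0,0.4],[0.07,-0.01,0,0,0,0.4]]

```text
time: 12.2
tool_pos: [483.3, -121.7, 86.3]
tcp_rot: [-180.0, 0.0, 46.9]
ft_force: [-3.7, -1.9, 0.6]
finger_gap: 0.3
grip_force: 1.8
```

The stop is starting: force is up to about 4 N and the tool is lagging. I'll advance a little more to confirm.

Emit:
play_rows:
  motion:
    - [[0.02,0,0,0,0,0],[0.04,0,0,0,0,0],[0.04,0,0,0,0,0]]

```text
time: 12.5
tool_pos: [483.4, -121.5, 86.3]
tcp_rot: [-180.0, 0.0, 46.9]
ft_force: [-5.2, -1.9, 0.9]
finger_gap: -0.2
grip_force: 2.6
```

Emit:
play_rows:
  motion:
    - [[0.02,0,0,0,0,0],[0.05,0,0,0,0,0],[0.05,0,0,0,0,0]]

```text
time: 12.8
tool_pos: [483.5, -121.3, 86.2]
tcp_rot: [-180.0, 0.1, 46.9]
ft_force: [-6.1, -3.7, 1.5]
finger_gap: 0.2
grip_force: 3.5
```

Emit:
play_rows:
  motion:
    - [[0.03,0,0,0,0,0],[0.06,0,0,0,0,0],[0.08,0,0,0,0,0],[0.08,0,0,0,0,0]]

```text
time: 13.2
tool_pos: [483.7, -121.1, 86.2]
tcp_rot: [-180.0, 0.1, 46.9]
ft_force: [-9.0, -5.3, 4.1]
finger_gap: 0.5
grip_force: 5.0
```

The ring is at its sprung stop at about 10 N. Backing off and lifting clear.

Emit:
play_rows:
  motion:
    - [[-0.3,0,0,0,0,0],[-1.5,0,0,0,0,0],[-3,0,0,0,0,0],[-3,0,-4,0,0,0],[-3,0,-8.5,0,0,0]]

```text
time: 13.7
tool_pos: [461.6, -142.4, 170.1]
tcp_rot: [-179.7, 0.1, 46.8]
ft_force: [1.8, 0.0, 0.6]
finger_gap: 0.2
grip_force: 0.0
```

```bash
python3 - <<'E' | tail -n +6
from plan import *
from bench import sensors
s=sensors.sense();print("",s["tool_pos"],s["tcp_rot"],s["ft_force"])
cur=np.r_[s["tool_pos"][:2],s["tcp_rot"][2]]
g=levpose(p[4],35);print(g)
T=[cur+(g-cur)*k/11 for k in range(1,12)]
rows(cur,T)
E
python3 look.py pics/c3.png
```

```text
[ 461.56 -142.41  170.11] [-179.74    0.09   46.82] [1.83 0.03 0.6 ]
[630.3  -24.41 -43.28]
[[1.83, 0.38, 0, 0, 0, 8.2], [3.66, 0.77, 0, 0, 0, 16.4], [5.5, 1.15, 0, 0, 0, 24.6], [7.33, 1.54, 0, 0, 0, 32.8], [9.16, 1.92, 0, 0, 0, 41.0]] -> [538.26 -88.77   5.87]
[[1.64, -0.91, 0, 0, 0, 8.2], [3.27, -1.82, 0, 0, 0, 16.4], [4.91, -2.73, 0, 0, 0, 24.6], [6.54, -3.64, 0, 0, 0, 32.8], [8.18, -4.55, 0, 0, 0, 41.0]] -> [614.96 -35.14 -35.09]
[[0.64, -1.76, 0, 0, 0, 8.2]] -> [630.3  -24.41 -43.28]
```

View pics/c3.png

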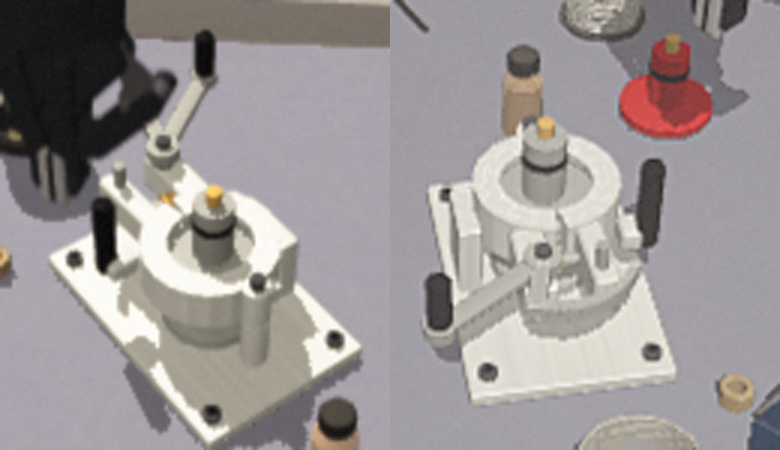

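The ring is closed: post top now at (104,205) left and (652,165) right, pin at (119,170), with only a small gap at the faces. The head is upright and the lever untouched at (205,36). Moving over to behind the lever post.

Emit:
play_rows:
  motion:
    - [[1.8,0.4,0,0,0,8.2],[3.7,0.8,0,0,0,16.4],[5.5,1.15,0,0,0,24.6],[7.3,1.55,0,0,0,32.8],[9.2,1.9,0,0,0,41.0]]

```text
time: 14.3
tool_pos: [541.1, -88.4, 171.1]
tcp_rot: [180.0, -0.0, 5.5]
ft_force: [0.4, -0.4, 0.3]
finger_gap: 0.1
grip_force: 0.0
```

Emit:
play_rows:
  motion:
    - [[1.65,-0.9,0,0,0,8.2],[3.3,-1.8,0,0,0,16.4],[4.9,-2.7,0,0,0,24.6],[6.55,-3.65,0,0,0,32.8],[8.2,-4.55,0,0,0,41.0]]

```text
time: 14.8
tool_pos: [618.0, -34.8, 171.0]
tcp_rot: [-180.0, -0.0, -35.5]
ft_force: [0.0, -0.6, 0.1]
finger_gap: -0.0
grip_force: 0.0
```

Emit:
play_rows:
  motion:
    - [[0.65,-1.75,0,0,0,8.2],[0.65,-1.75,3,0,0,8.2],[0.65,-1.75,6,0,0,8.2],[0.65,-1.75,7.5,0,0,8.2],[0.65,-1.75,7.5,0,0,8.2]]

```text
time: 15.3
tool_pos: [630.6, -24.1, 92.9]
tcp_rot: [179.8, 0.3, -43.3]
ft_force: [-0.4, -0.5, 0.1]
finger_gap: 0.0
grip_force: 0.0
```

```bash
python3 look.py pics/c4.png; python3 - <<'E' | tail -n +6
from plan import *
from bench import sensors
s=sensors.sense();print("",s["tool_pos"],s["tcp_rot"],s["ft_force"],s["joint_pos"])
cur=np.r_[s["tool_pos"][:2],s["tcp_rot"][2]]
rows(cur,[levpose(p[4],28),levpose(p[4],22),levpose(p[4],18)]+[levpose(h) for h in np.arange(.19,.7,.05)])
E
```

```text
[633.28 -24.26  96.99] [-179.98   -0.02  -43.33] [ 0.42 -0.21  0.54] [ -6.83  18.1   87.39   0.    74.49 126.51]
[[-0.91, 0.22, 0, 0, 0, -0.1], [-1.51, 0.22, 0, 0, 0, -0.1], [-1.91, 0.22, 0, 0, 0, -0.1], [-2.27, 0.14, 0, 0, 0, -2.8], [-2.65, 0.08, 0, 0, 0, -5.7]] -> [613.49  -6.66 -37.68]
[[-0.38, -0.08, 0, 0, 0, -2.9], [-0.76, -0.14, 0, 0, 0, -5.7], [-1.14, -0.18, 0, 0, 0, -8.6], [-1.53, -0.21, 0, 0, 0, -11.5], [-1.91, -0.21, 0, 0, 0, -14.3]] -> [599.66   6.7  -23.36]
[[-0.38, -0.08, 0, 0, 0, -2.9], [-0.76, -0.14, 0, 0, 0, -5.7], [-1.14, -0.18, 0, 0, 0, -8.6], [-1.53, -0.21, 0, 0, 0, -11.5]] -> [586.48  14.66 -11.9 ]
```

View pics/c4.png

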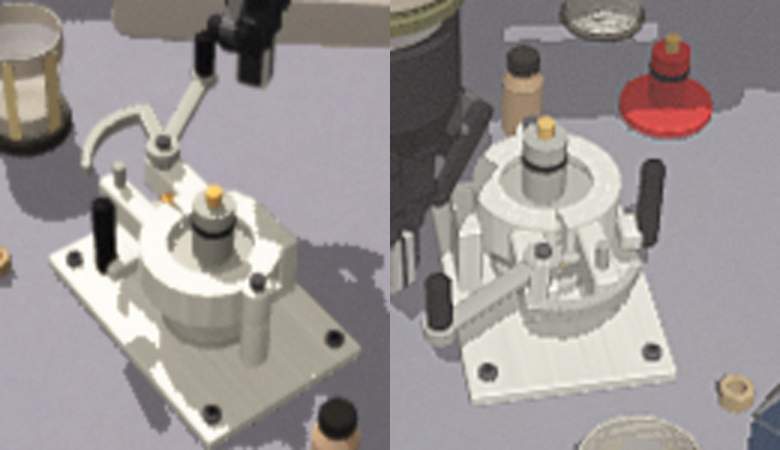

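The fingers are just behind the lever post: (255,65) against (205,36) left. The pin at (119,170) lies inside the hook's open mouth, whose tip is at (85,165). Pushing the lever along its arc.

Emit:
play_rows:
  motion:
    - [[-0.9,0.2,0,0,0,-0.1],[-1.5,0.22,0,0,0,-0.1],[-1.9,0.22,0,0,0,-0.1],[-2.25,0.14,0,0,0,-2.8],[-2.65,0.08,0,0,0,-5.7]]

```text
time: 15.9
tool_pos: [613.7, -6.0, 97.4]
tcp_rot: [-180.0, -0.1, -37.5]
ft_force: [0.4, -0.3, 0.7]
finger_gap: -0.1
grip_force: 0.6
```

Emit:
play_rows:
  motion:
    - [[-0.38,-0.08,0,0,0,-2.9],[-0.76,-0.14,0,0,0,-5.7],[-1.14,-0.18,0,0,0,-8.6],[-1.53,-0.21,0,0,0,-11.5],[-1.91,-0.21,0,0,0,-14.3]]

```text
time: 16.4
tool_pos: [599.9, 7.5, 97.4]
tcp_rot: [-180.0, -0.1, -23.2]
ft_force: [0.2, -0.5, -0.3]
finger_gap: -0.1
grip_force: 0.5
```

Emit:
play_rows:
  motion:
    - [[-0.38,-0.08,0,0,0,-2.9],[-0.76,-0.14,0,0,0,-5.7],[-1.14,-0.18,0,0,0,-8.6],[-1.34,-0.2,0,0,0,-10],[-1.53,-0.21,0,0,0,-11.5]]

```text
time: 16.9
tool_pos: [586.5, 15.4, 97.0]
tcp_rot: [-180.0, -0.1, -11.7]
ft_force: [0.4, -0.1, 0.5]
finger_gap: -0.0
grip_force: 0.5
```

```bash
python3 - <<'E' | tail -n +6
from plan import *
from bench import sensors
s=sensors.sense();print("",s["tool_pos"],s["tcp_rot"],s["ft_force"])
rows(levpose(.69),[levpose(h) for h in np.arange(.71,.80,.02)])
print(levpose(.69),levpose(.79))
E
```

```text
[586.52  15.4   97.  ] [-179.99   -0.08  -11.75] [ 0.4  -0.08  0.5 ]
[[-0.15, -0.03, 0, 0, 0, -1.1], [-0.3, -0.07, 0, 0, 0, -2.3], [-0.45, -0.09, 0, 0, 0, -3.4], [-0.61, -0.12, 0, 0, 0, -4.6], [-0.76, -0.14, 0, 0, 0, -5.7]] -> [579.36  17.62  -6.17]
[586.48  14.66 -11.9 ] [579.36  17.62  -6.17]
```

Emit:
play_rows:
  motion:
    - [[-0.15,-0.03,0,0,0,-1.1],[-0.3,-0.07,0,0,0,-2.3],[-0.45,-0.09,0,0,0,-3.4],[-0.6,-0.12,0,0,0,-4.6],[-0.76,-0.14,0,0,0,-5.7]]

```text
time: 17.4
tool_pos: [579.0, 18.1, 96.2]
tcp_rot: [-180.0, 0.0, -6.0]
ft_force: [1.0, -0.2, 1.0]
finger_gap: -0.2
grip_force: 0.5
```

```bash
python3 look.py pics/c5.png
```

```text
(no output)
```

View pics/c5.png

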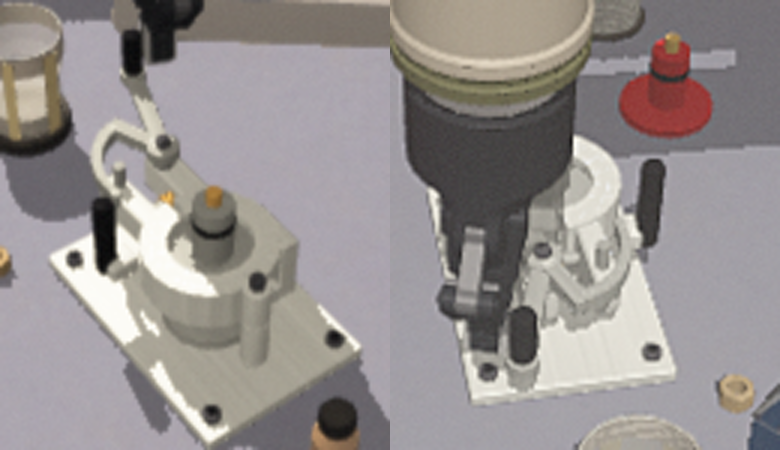

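The lever post is now at (132,52) left and the hook is sweeping round the pin at (119,175). The head is still upright. Continuing with the same arc step.

Emit:
play_rows:
  motion:
    - [[-0.15,-0.03,0,0,0,-1.1],[-0.3,-0.07,0,0,0,-2.3],[-0.45,-0.09,0,0,0,-3.4],[-0.6,-0.12,0,0,0,-4.6],[-0.76,-0.14,0,0,0,-5.7]]

```text
time: 18.0
tool_pos: [571.5, 20.3, 96.2]
tcp_rot: [180.0, 0.0, -0.3]
ft_force: [1.0, 0.2, -0.7]
finger_gap: -0.0
grip_force: 0.5
```

Emit:
play_rows:
  motion:
    - [[-0.15,-0.03,0,0,0,-1.1],[-0.3,-0.07,0,0,0,-2.3],[-0.45,-0.09,0,0,0,-3.4],[-0.6,-0.12,0,0,0,-4.6],[-0.76,-0.14,0,0,0,-5.7]]

```text
time: 18.5
tool_pos: [564.0, 21.8, 96.3]
tcp_rot: [180.0, -0.0, 5.4]
ft_force: [0.9, 1.2, -0.6]
finger_gap: 0.1
grip_force: 0.5
```

Emit:
play_rows:
  motion:
    - [[-0.15,-0.03,0,0,0,-1.1],[-0.3,-0.07,0,0,0,-2.3],[-0.45,-0.09,0,0,0,-3.4],[-0.6,-0.12,0,0,0,-4.6],[-0.76,-0.14,0,0,0,-5.7]]

```text
time: 19.0
tool_pos: [556.3, 22.5, 96.3]
tcp_rot: [-180.0, 0.0, 11.1]
ft_force: [1.3, 0.7, 0.1]
finger_gap: -0.1
grip_force: 0.5
```

Emit:
play_rows:
  motion:
    - [[-0.15,-0.03,0,0,0,-1.1],[-0.3,-0.07,0,0,0,-2.3],[-0.45,-0.09,0,0,0,-3.4],[-0.6,-0.12,0,0,0,-4.6],[-0.76,-0.14,0,0,0,-5.7]]

```text
time: 19.5
tool_pos: [548.6, 22.3, 96.3]
tcp_rot: [180.0, -0.0, 16.8]
ft_force: [1.5, 0.7, -0.4]
finger_gap: -0.0
grip_force: 0.5
```

Emit:
play_rows:
  motion:
    - [[-0.15,-0.03,0,0,0,-1.1],[-0.3,-0.07,0,0,0,-2.3],[-0.45,-0.09,0,0,0,-3.4],[-0.6,-0.12,0,0,0,-4.6],[-0.76,-0.14,0,0,0,-5.7]]

```text
time: 20.0
tool_pos: [540.9, 21.5, 96.3]
tcp_rot: [180.0, -0.0, 22.5]
ft_force: [1.0, 0.2, -0.4]
finger_gap: 0.0
grip_force: 0.5
```

Emit:
play_rows:
  motion:
    - [[-0.15,-0.03,0,0,0,-1.1],[-0.3,-0.07,0,0,0,-2.3],[-0.45,-0.09,0,0,0,-3.4],[-0.6,-0.12,0,0,0,-4.6],[-0.76,-0.14,0,0,0,-5.7]]

```text
time: 20.5
tool_pos: [533.7, 20.0, 96.4]
tcp_rot: [180.0, -0.1, 28.2]
ft_force: [3.9, 1.4, -2.1]
finger_gap: 0.1
grip_force: 2.0
```

The hook has begun to bite (about 4 N), so smaller steps now.

Emit:
play_rows:
  motion:
    - [[-0.08,-0.02,0,0,0,-0.6],[-0.15,-0.03,0,0,0,-1.1],[-0.22,-0.05,0,0,0,-1.7],[-0.3,-0.07,0,0,0,-2.3],[-0.3,-0.07,0,0,0,-2.3]]

```text
time: 21.0
tool_pos: [530.6, 19.2, 96.4]
tcp_rot: [180.0, -0.0, 30.4]
ft_force: [4.6, 2.3, -2.3]
finger_gap: 0.2
grip_force: 2.4
```

Emit:
play_rows:
  motion:
    - [[-0.15,-0.03,0,0,0,-1.1],[-0.3,-0.07,0,0,0,-2.3],[-0.45,-0.09,0,0,0,-3.4],[-0.53,-0.11,0,0,0,-4],[-0.53,-0.11,0,0,0,-4]]

```text
time: 21.5
tool_pos: [525.9, 17.6, 96.5]
tcp_rot: [180.0, -0.1, 34.4]
ft_force: [6.7, 2.5, -4.2]
finger_gap: 0.2
grip_force: 3.6
```

Emit:
play_rows:
  motion:
    - [[-0.15,-0.03,0,0,0,-1.1],[-0.3,-0.07,0,0,0,-2.3],[-0.45,-0.09,0,0,0,-3.4],[-0.53,-0.11,0,0,0,-4],[-0.53,-0.11,0,0,0,-4]]

```text
time: 22.0
tool_pos: [521.4, 15.9, 96.5]
tcp_rot: [180.0, -0.1, 38.4]
ft_force: [8.7, 5.3, -5.5]
finger_gap: 0.1
grip_force: 4.9
```

About 10 N tangential at the lever post. Letting go: back off and up.

Emit:
play_rows:
  motion:
    - [[0.3,0,0,0,0,0],[1.2,0,0,0,0,0],[3,0,0,0,0,0],[3,0,-4,0,0,0],[3,0,-8.5,0,0,0]]

```text
time: 22.5
tool_pos: [541.8, 34.4, 179.4]
tcp_rot: [-179.7, 0.3, 38.4]
ft_force: [1.0, 0.1, 0.1]
finger_gap: 0.2
grip_force: 0.0
```

Emit:
play_rows:
  motion:
    - [[3,-2,-2,0,0,0],[6,-4,-4,0,0,0],[9,-6,-6,0,0,0],[9,-6,-6,0,0,0],[9,-6,-6,0,0,0]]

```text
time: 23.0
tool_pos: [577.2, 137.6, 241.4]
tcp_rot: [180.0, 0.0, 38.5]
ft_force: [0.6, 0.1, 0.3]
finger_gap: 0.0
grip_force: 0.0
```

```bash
python3 look.py pics/c6.png
```

```text
(no output)
```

View pics/c6.png

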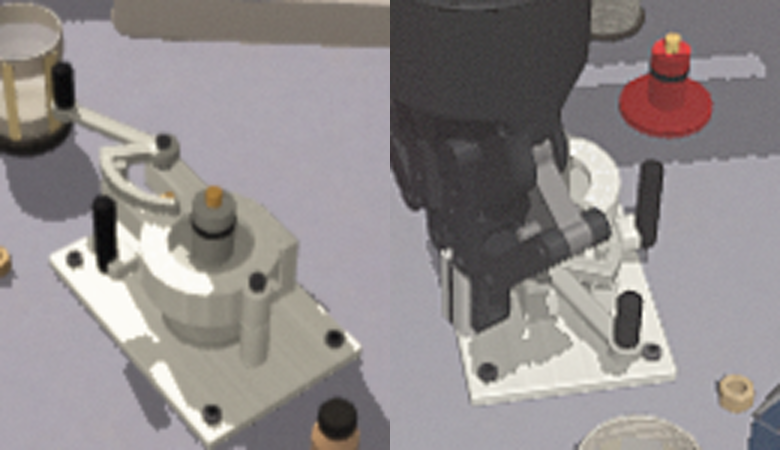

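The lever has stayed put at (64,85) left, the head is upright, and the vial and nut are where they were. One closer look at the pin in the hook, plus a numeric check that the bystanders have not moved.

Run:
```python
import cv2,numpy as np
from bench import optics
a=optics.snapshot("scene")["pixels"][:,:,::-1]; b=cv2.imread("pics/scene0.png"); w=optics.snapshot("wrist")["pixels"][:,:,::-1]
z=lambda i:cv2.resize(i[220:280,255:325],None,fx=5,fy=5,interpolation=cv2.INTER_CUBIC)
c3=cv2.imread("pics/c3.png")
cv2.imwrite("pics/z.png",np.hstack([z(a),cv2.resize(w,(400,300))]))
for n,(x,y,s) in {"vial":(351,343,18),"nut":(238,282,8),"jar":(244,220,20),"head":(311,268,14),"red":(304,380,22)}.items():
    t=b[y-s:y+s,x-s+(0):x+s];m=cv2.matchTemplate(a[y-s-6:y+s+6,x-s-6:x+s+6],t,cv2.TM_CCOEFF_NORMED);_,v,_,l=cv2.minMaxLoc(m);print(n,round(v,3),l[0]-6,l[1]-6)
```

```text
vial 0.716 0 0
nut 0.999 0 0
jar 0.741 0 0
head 0.771 0 0
red 0.78 0 0
```

View pics/z.png

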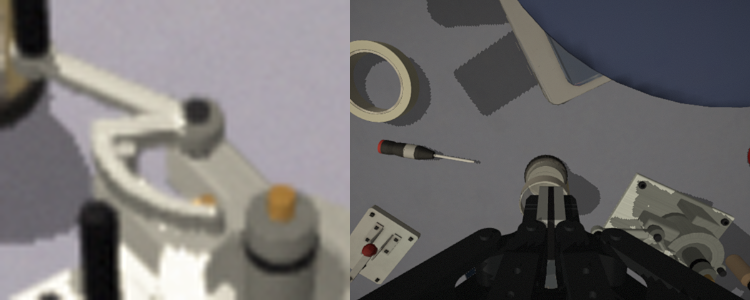

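The pin sits inside the hook near its root, at about (120,150) in the zoom. The bystanders show no pixel shift and the arm is clear, so I'm handing in.

```bash
python3 -c "
from bench import job; print(job.hand_in())"
```

```text
the job is handed in; nothing more can be done
None
```

The job is handed in at about 23 s of the 72 s: the ring was swung to its sprung stop (about 10 N), the cam hook was turned over the pin to about 10 N at the lever post, the gauge head still looked upright, and the vial, nut and jar had not shifted in the last picture; no verdict came back.

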